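# Free the packing block from a ratchet roller stand and let the stand down

### The arm

A 7-joint arm with a two-finger parallel gripper is mounted at the origin on the work surface. World frame = base frame: x ahead of the robot, y to its left, z up, the work surface at z = 0. Lengths are in m, angles in rad, forces in N, time in s.
With the tool pointing down it reaches from about 0.4 to 0.925 m from the base axis. Payload 5.6 kg.
Tool frame: the origin (TCP) lies on the centre line of the jaws, within the pads' length; the fingertips stand 14 mm ahead of it and the grasp point (between the pads) lies 5 mm behind it (finger_overhang is the distance from the TCP to the fingertips, in m); z points along the fingers, y is the line along which they close (so a half turn about z gives the same grasp; the last joint's range is limited). The gripper opens to 85 mm and grips with 20 to 120 N. Pads are 22 mm wide; open, the fingers measure 114 mm over their backs; the gripper's body (76 mm by 85 mm) begins 54 mm behind the grasp point. The pads swing forward as they close: fully open they stand 13 mm farther back than shut.
Start: joints at [-1.241, 0.468, -0.012, 1.603, 0.006, 1.071, -0.056], TCP at [0.237, 0.605, 0.245] pointing down, gripper open.
Joint ranges: [-2.53, 2.53], [-0.31, 2.02], [-1.57, 1.55], [0.28, 2.44], [-1.29, 4.43], [0.15, 1.84], [-2.92, 2.92]. Speed limits (rad/s): [2.57, 2.57, 3.14, 3.14, 3.14, 3.14, 3.14].

### API

Orientations are given as a rotation vector (axis times angle).
In Python, from workcell import * gives the robot as it stands. The module is installed in compiled form; this text tells all that it offers.
- The arm moves only by the tool servo_tool, never from a script. Its argument "commands" is text: rows parted by semicolons, each of 7 numbers parted by spaces: the shift along the tool's x, y, z in cm, then the turn, a rotation vector about the tool's x, y, z in degrees, then the gripper's target within -1 to 1 (shut at 1, half-way at 0, fully open at -1). A call has 1 to 10 rows; each row shifts and turns the commanded pose from where the row before left it, along the tool's axes as they then stand; what a row does not reach is not made up. A row lasts 1/10 s, in which the tool goes at most 50 mm and 8.59 degrees, less where a joint would pass 70% of its speed; a pose out of reach is approached as far as the arm can. A call with a gripper value outside its range is refused whole. The fingers move at their own pace and stop on an object; "grip_force" is the grip in N (left out, the last holds). Time passes only in rows, so rows that do not move let the fingers close. It gives the time, the measured TCP pose, the force, the opening and the grip force at its end, in the units of the state.
- read_state(): the state, without advancing time (a new reading comes with each control period).
- camera(name): name is "side" or "top" or "wrist"; returns a dict with "pixels" (384x512x3 uint8, blue, green, red), "mtx" (3x3 intrinsics, pixels), "R" (3x3) and "t" (3): a world point X has camera coordinates R X + t; the wrist camera has in their place "tool_from_camera" (4x4, takes a point from camera to tool coordinates, whose origin is the TCP and whose axes are the flange's). Camera axes: x right, y down, z forward; pixel columns grow to the right and rows downward; lengths in m; the calibration is good to about 2 mm. A picture is of the moment at which its call begins: read the wrist's pose just before it. There is no depth.
- hand_in(): hands the job in; it is judged then, once.
The state is a dict: "time": time; "joint_pos": joint angles; "dq": joint speeds; "joint_torque": joint torques, N m; "position": TCP position; "tcp_rot": TCP orientation; "wrist_force": force on the tool from outside, world axes, zero at the start; "moment": the same for the moment, N m; "grip_width": finger opening in m; "grasp_force": force on a finger pad.
Only numpy, scipy, OpenCV 4.12 (cv2) and the standard library are available. Lean on these libraries where they do the work, as an engineer would, in place of code of your own. Each camera call takes 0.05 s, during which the arm holds its last target. There are 200 camera calls.

### The job

The yellow toe of the blue ratchet stand, with its roller, is propped on an orange packing block. Raise the rail by its black hand grip, tooth by tooth, to the last tooth and leave it hanging on the pawl, without ramming the rubber buffer; draw the block out and set it down in the grey tray; then press the red pad to lift the pawl clear, without forcing it, and let the rail sink fully to the bottom. Leave the loose rollers and the bolt where they are.

Things in the scene. Friction and masses are not known exactly. Their poses are not given: they have to be found in the camera images.
- stand: Fixed blue stand, z up. Origin: on the table under the rail's axis. Base 110 (x) by 235 mm (y -100 to 135), 12 mm thick, then a 60 mm wide tongue to y = -110. On the -y side two steel cheeks, 10 mm high, 40 mm apart inside (y -100 to -20), make a channel for the block. Back plate at x -22 to -14; a collar (z 142 to 162) guides the rail. Rail and pawl offsets are in this frame.
- rail (a joint): Height of the 24 mm square rail above its bottom, m, upward. Starts at 0.0245, on the block. Hangs on the pawl at 0.016, 0.036, 0.056 or, last, 0.076, each less 0 to 0.016: its toothed strip is clamped at an unmeasured height. The pawl drops in 1 mm above the hang; 0.5 mm above the last hang the strip's lug meets the buffer. Lifting takes 8 N, up to 13 at a tooth; freed, it sinks at 60 mm/s.
- rail_grip (a point): On the black rubber hand grip on top of the rail: 22 mm thick along the stand's x, 50 mm long along its y, 45 mm tall. This point is on the rail's axis, 15 mm below the grip's top, 234 mm + joint rail above the table. Pinch it from above across its thickness.
- pawl (a joint): Angle of the sprung pawl, rad; 0 = in the teeth, grows as the red pad is pressed down. Clear of the teeth from about 0.12, hard stop at 0.155. Needs about 2 N on the pad to move and 4 to 6 N to clear a tooth under load; more than 15 N is forcing it. It springs back when let go.
- pawl_pad (a point): Centre of the top of the red pad (30 mm along x, 26 mm along y) on the pawl's tail: x 0, y 110, z 67 mm in the stand when home. The pivot is 82 mm nearer the rail: the pad goes down about 10 mm to clear the teeth, 13 mm to the stop. Hold it down until the rail is at the bottom.
- block: Orange block, 0.18 kg, 36 mm wide (x), 125 long (y). Origin: underside, centre line, 20 mm from the outer end; y points to the rail. y -20 to 63: tab 26 mm high, grip it from above across its width at the origin; y 63 to 105: 59.5 mm high, caught behind the lip unless the rail is on its last tooth. Starts at z 12, y -130 mm in the stand; slides out to the stand's -y, free of the toe after 60 mm.
- block_mid (a point): Centre of the block's underside (y = 42.5 mm in the block).
- tray: Fixed grey tray, outside 160 mm (x) by 200 mm (y), 30 mm high, walls and floor 5 mm thick. Origin: centre of its underside.
- roller_a: Loose hollow worn cream roller standing on end, 56 mm diameter, 80 mm high, not to be disturbed. Origin: centre of its underside.
- roller_b: Loose hollow worn grey roller standing on end, 56 mm diameter, 80 mm high, not to be disturbed. Origin: centre of its underside.
- bolt: Loose dark steel bolt lying down, 97 mm long, 22 mm high, not to be disturbed. Origin: on the table near its middle.
- toe_lip (a point): Lowest middle of the lip on the yellow toe, at y = -74 mm in the stand, 14 mm + joint rail above the table. The toe (56 mm wide, y -78 to -12, underside 33 mm higher than this point, 12 mm thick) goes up and down with the rail and carries a clamped roller 48 mm across (axis at y = -46), top 127 mm above this point. The lip is 34 mm wide, 8 mm thick.
- buffer (a joint): How far the rubber buffer is pressed in, m: 0 free; it pushes back 6 N per mm. More than 0.0025 (15 N) is ramming it. Black cylinder 14 mm across, hanging under the collar in front (+x) of the rail, its underside 130 mm above the table.
Not all that is in view belongs to the job. Of the things like the block, leave any that is pink; of the rest the smaller one is meant.

How it is judged:
By the outcome, as a careful person would: the job done as asked, in the order asked, and still so for the second after the job is handed in, with the robot touching nothing.
It also fails if it takes over 72 s, if anything falls off the work surface, if the arm or the gripper's body presses on something with over 40 N, if the wrist force passes 120 N, or if a joint passes its speed limit or range.

## Working session

There is one attempt and no reset: what is moved stays moved. The work goes in short steps, Python scripts to look and compute and a tool call to move; the robot and the scene stay as the last step left them, time stands still between calls to the robot, and variables do not carry over. Pictures are saved under pics/ and viewed, at most 10 in all, crops included, and the job is handed in when it is done.

Besides the shell and the picture viewer there is one more tool, called after "Call:" in YAML: its name, and indented under it one key for each argument. servo_tool: Moves the arm, as the interface text tells. Its arguments: {"type":"object","properties":{"commands":{"type":"string"},"grip_force":{"type":"number"}},"required":["commands"]}

```bash
mkdir -p pics; python3 - <<'E'
from workcell import *
import cv2,numpy as np,pickle
s=read_state();print(s['position'],s['tcp_rot'],s['time'],s['grip_width'])
d={}
for n in('side','top'):
    c=camera(n);d[n]=c;cv2.imwrite(f'pics/{n}0.png',c['pixels']);print(n,np.round(c['mtx'],1).tolist(),(-c['R'].T@c['t']).round(3),c['R'].round(3).tolist())
pickle.dump(d,open('c0.pkl','wb'))
im=np.vstack([cv2.resize(d[n]['pixels'],(0,0),fx=1,fy=1) for n in d]);
E
```

```text
[0.2366196  0.60481015 0.24433321] [-5.82278942e-01 -3.08695427e+00  2.78863212e-03] 0.0 0.08606157139199891
side [[455.5, 0.0, 259.8], [0.0, 455.5, 198.6], [0.0, 0.0, 1.0]] [ 0.271 -0.825  0.922] [[0.942, -0.334, -0.02], [-0.239, -0.631, -0.738], [0.234, 0.7, -0.674]]
top [[386.6, 0.0, 261.1], [0.0, 386.6, 196.0], [0.0, 0.0, 1.0]] [ 0.466 -0.032  1.149] [[0.029, -0.999, -0.021], [-0.994, -0.026, -0.103], [0.103, 0.024, -0.994]]
```

View pics/side0.png

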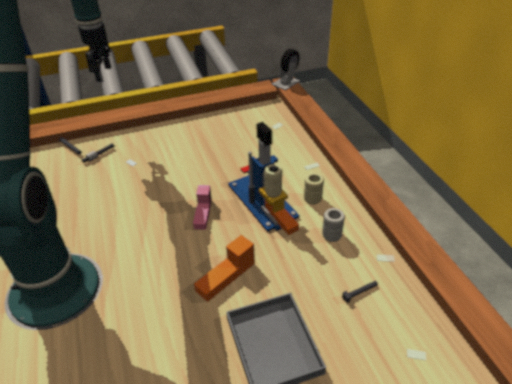

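View pics/top0.png

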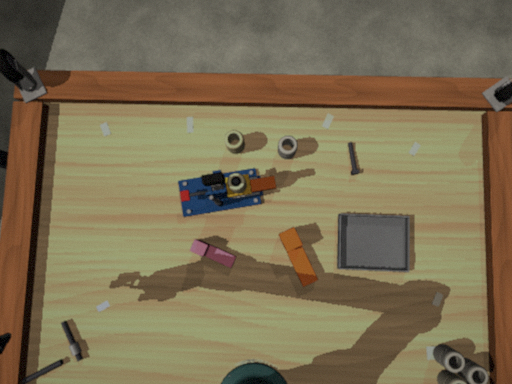

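The side view shows the stand near (262,190), with orange at its toe. There is also a larger loose orange block at (228,268), a pink one at (203,205), the tray at (275,340), rollers at (314,188) and (334,224), and the bolt at (360,292).

Candidates for the block in the top view:
- Orange at (262,184), in the stand.
- Orange at (298,257), loose and larger.
- Pink at (213,252), which must be left.

The one meant is the smaller orange block, under the toe at (262,184). I'll confirm it in a crop and measure.

```bash
cat > h.py <<'E'
import cv2,numpy as np,pickle
from workcell import *
def ray(c,uv,z):
    o=-c['R'].T@c['t'];d=c['R'].T@np.linalg.inv(c['mtx'])@np.array([uv[0],uv[1],1.]);return o+d*(z-o[2])/d[2]
def proj(c,X):
    p=c['mtx']@(c['R']@np.asarray(X)+c['t']);return p[:2]/p[2]
def tri(c1,u1,c2,u2):
    A=[];b=[]
    for c,u in((c1,u1),(c2,u2)):
        o=-c['R'].T@c['t'];d=c['R'].T@np.linalg.inv(c['mtx'])@np.array([u[0],u[1],1.]);d/=np.linalg.norm(d);P=np.eye(3)-np.outer(d,d);A.append(P);b.append(P@o)
    return np.linalg.lstsq(np.vstack(A),np.hstack(b),rcond=None)[0]
def mask(im,lo,hi,k=0):
    m=cv2.inRange(cv2.cvtColor(im,cv2.COLOR_BGR2HSV),np.array(lo),np.array(hi))
    return m
def blobs(m,amin=30):
    n,l,s,c=cv2.connectedComponentsWithStats(m)
    return [(c[i].round(1).tolist(),s[i].tolist()) for i in range(1,n) if s[i,4]>=amin]
E
python3 - <<'E'
from h import *
d=pickle.load(open('c0.pkl','rb'));t=d['top'];im=t['pixels']
b=mask(im,(100,120,40),(125,255,255))
b[:, :170]=0;b[:,275:]=0;b[230:]=0
cs=[c for c in cv2.findContours(b,0,1)[0]]
pts=np.vstack(cs)[:,0,:]
w=np.array([ray(t,p,0.012)[:2] for p in pts],dtype=np.float32)*1000
print('stand rect',cv2.minAreaRect(w),cv2.boxPoints(cv2.minAreaRect(w)).round(0).tolist())
r=mask(im,(0,150,80),(4,255,255))|mask(im,(172,150,80),(180,255,255))
r[:,:170]=0;r[:,205:]=0
for x in blobs(r,20):print('red',x,ray(t,x[0],.067).round(4))
o=mask(im,(5,150,80),(16,255,255))
o[:110]=0;o[:,:170]=0;o[:,330:]=0;o[300:]=0
for x in blobs(o,30):print('or',x,ray(t,x[0],.038).round(4))
g=cv2.inRange(im[...,:],(0,0,0),(255,255,255))
crop=lambda i,x,y,w,h,f:cv2.resize(i[y:y+h,x:x+w],None,fx=f,fy=f,interpolation=cv2.INTER_CUBIC)
A=crop(im,165,155,130,75,6);B=crop(d['side']['pixels'],215,115,130,75*1,6)
cv2.imwrite('pics/crop1.png',crop(im,165,125,130,95,6))
cv2.imwrite('pics/crop2.png',crop(d['side']['pixels'],215,110,130,95+30,4.7))
E
```

```text
stand rect ((598.4649658203125, 117.54630279541016), (116.19610595703125, 237.5632781982422), 11.033121109008789) [[519.0, 223.0], [564.0, -10.0], [678.0, 12.0], [633.0, 245.0]]
red ([184.6, 195.4], [180, 190, 10, 12, 85]) [0.5737 0.2101 0.067 ]
or ([262.6, 183.4], [250, 176, 26, 16, 309]) [ 0.6176 -0.0086  0.038 ]
or ([298.0, 256.4], [279, 228, 39, 59, 993]) [ 0.4113 -0.1149  0.038 ]
```

View pics/crop1.png

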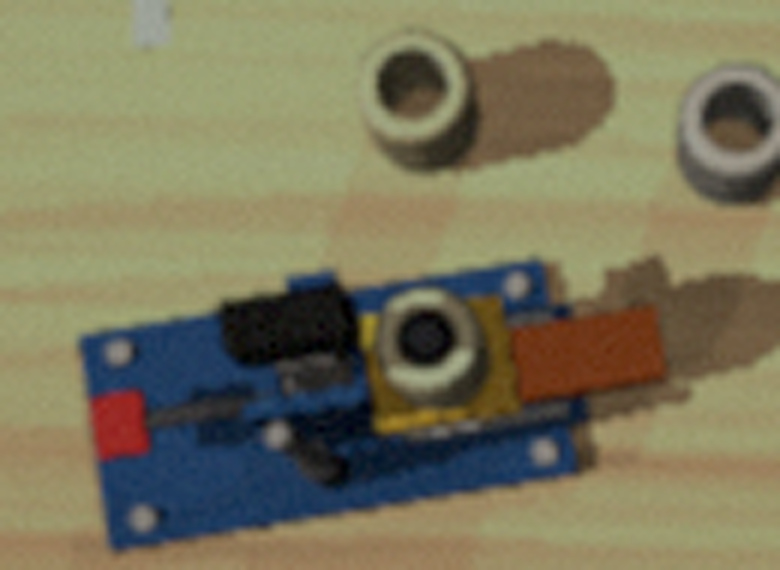

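View pics/crop2.png

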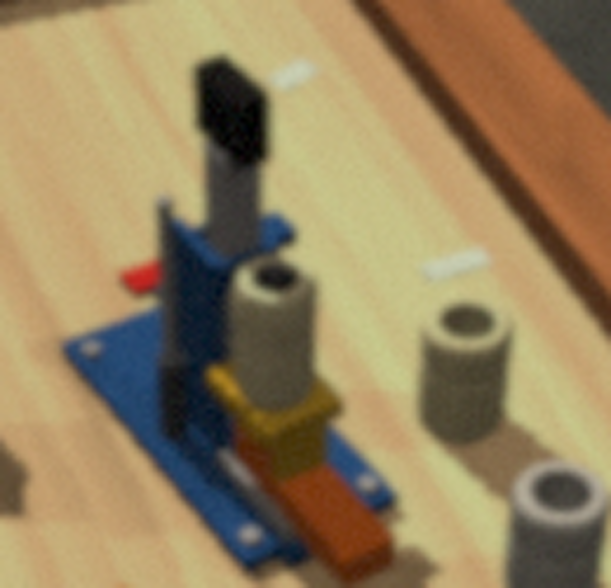

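The crops confirm it: the orange tab runs out from under the yellow toe and lip, at crop 1 (590,352), between the steel cheeks. That is the smaller orange block. The grip is at crop 1 (289,325), the pad at (121,425) and the stand corners at (78,338), (545,262), (582,470) and (112,550).

```bash
cat >> h.py <<'E'
from scipy.spatial.transform import Rotation as Ro
def plan(target,ydir=None):
    """tool-axis turn about z (deg) so tool y lies along ydir, then shift (cm) in the turned tool axes"""
    s=read_state();R=Ro.from_rotvec(s['tcp_rot']).as_matrix();a=0
    if ydir is not None:
        v=R.T@np.append(ydir,0);a=np.degrees(np.arctan2(-v[0],v[1]));a=(a+90)%180-90
    R2=R@Ro.from_euler('z',a,degrees=True).as_matrix()
    print('t',round(s['time'],2),'pos',s['position'].round(4),'tilt',R[:,2].round(4),'turn',round(a,2),'shift cm',(R2.T@(np.asarray(target)-s['position'])*100).round(2),'F',s['wrist_force'].round(2),'w',round(s['grip_width'],4),'gf',s['grasp_force'])
E
python3 - <<'E'
from h import *
d=pickle.load(open('c0.pkl','rb'));t=d['top'];sd=d['side']
f=lambda x,y:np.array([165+x/6,125+y/6])-.4
C=[(78,338),(545,262),(582,470),(112,550)]
W=np.array([ray(t,f(*c),.012)[:2] for c in C])
M=np.array([(55,135),(55,-100),(-55,-100),(-55,135)])/1000
def fit(M,W):
    m,w=M.mean(0),W.mean(0);H=(M-m).T@(W-w);a=np.arctan2(H[0,1]-H[1,0],H[0,0]+H[1,1]);R=np.array([[np.cos(a),-np.sin(a)],[np.sin(a),np.cos(a)]]);return a,R,w-R@m
a,R,o=fit(M,W);print('stand',np.degrees(a),o,'res mm',((M@R.T+o-W)*1000).round(1).tolist())
S=lambda x,y:R@np.array([x,y])+o
print('grip pred',S(0,0),'seen',ray(t,f(289,325),.2735),'pad pred',S(0,.11),'seen',ray(t,f(121,425),.067),'block',S(0,-.13),'outer end mid',S(0,-.15),'seen',ray(t,f(663,345),.038))
# grip in side
print('side grip top pred',proj(sd,np.append(S(0,0),.2735)), 'seen crop',(215+232/4.7,110+85/4.7))
# tray
im=t['pixels'];m=cv2.inRange(im,(40,40,40),(130,130,130));hsv=cv2.cvtColor(im,cv2.COLOR_BGR2HSV);m&=cv2.inRange(hsv,(0,0,30),(180,60,140));m[:200]=0;m[285:]=0;m[:,:325]=0;m[:,420:]=0
c=max(cv2.findContours(m,0,1)[0],key=cv2.contourArea)[:,0]
for z in(0.03,):
  w=np.array([ray(t,p,z)[:2] for p in c],np.float32)*1000;print('tray',cv2.minAreaRect(w))
np.savez('geo.npz',a=a,R=R,o=o)
plan(np.append(S(0,0),.36),R[:,0])
E
```

```text
stand 11.152600805854332 [0.59542966 0.10199129] res mm [[1.3, -0.5], [2.7, -0.0], [-2.1, 0.0], [-1.9, 0.4]]
grip pred [0.59542966 0.10199129] seen [0.59323415 0.10101857 0.2735    ] pad pred [0.57415315 0.209914  ] seen [0.57366736 0.20967051 0.067     ] block [ 0.62057462 -0.02555372] outer end mid [ 0.62444307 -0.04517603] seen [ 0.62230584 -0.04473731  0.038     ]
side grip top pred [263.50415415 126.42207086] seen crop (264.36170212765956, 128.08510638297872)
tray ((458.3164978027344, -328.8818359375), (203.4689483642578, 159.4329833984375), 89.37384796142578)
t 0.1 pos [0.2366 0.6049 0.2444] tilt [-5.0e-04 -1.6e-03 -1.0e+00] turn 57.48 shift cm [-56.29  25.47 -11.5 ] F [ 0.75  0.11 -0.4 ] w 0.0854 gf 0.0
```

Call:
servo_tool:
  commands: "0 0 -1.6 0 0 8.2 -1;0 0 -1.6 0 0 8.2 -1;0 0 -1.6 0 0 8.2 -1;0 0 -1.6 0 0 8.2 -1;0 0 -1.6 0 0 8.2 -1;0 0 -1.6 0 0 8.2 -1;0 0 -1.6 0 0 8.2 -1"

```text
time: 0.8
position: [0.2366, 0.6051, 0.3574]
tcp_rot: [2.0, 2.422, -0.002]
wrist_force: [0.8, -0.0, 0.4]
grip_width: 0.0855
grasp_force: 0.0
```

Call:
servo_tool:
  commands: "-4 1.8 0 0 0 0 -1;-4 1.8 0 0 0 0 -1;-4 1.8 0 0 0 0 -1;-4 1.8 0 0 0 0 -1;-4 1.8 0 0 0 0 -1;-4 1.8 0 0 0 0 -1;-4 1.8 0 0 0 0 -1;-4 1.8 0 0 0 0 -1;-4 1.8 0 0 0 0 -1;-4 1.8 0 0 0 0 -1"

```text
time: 1.8
position: [0.4918, 0.2464, 0.3571]
tcp_rot: [-1.993, -2.428, 0.0]
wrist_force: [0.1, 0.5, -0.5]
grip_width: 0.0853
grasp_force: 0.0
```

```bash
python3 - <<'E'
from h import *
g=np.load('geo.npz');plan([.5945,.1015,.36],g['R'][:,0])
E
```

```text
t 1.8 pos [0.4918 0.2464 0.3571] tilt [-4.e-04  0.e+00 -1.e+00] turn 0.09 shift cm [-16.21   7.27  -0.29] F [ 0.14  0.49 -0.49] w 0.0853 gf 0.0
```

Call:
servo_tool:
  commands: "-4 1.8 0 0 0 0 -1;-4 1.8 0 0 0 0 -1;-4 1.8 0 0 0 0 -1;-4.2 1.9 0 0 0 0 -1;0 0 0 0 0 0 -1"

```text
time: 2.3
position: [0.5968, 0.0957, 0.357]
tcp_rot: [2.004, 2.415, -0.004]
wrist_force: [-0.4, -0.4, -0.5]
grip_width: 0.0855
grasp_force: 0.0
```

```bash
python3 - <<'E'
from h import *
g=np.load('geo.npz');plan([.5945,.1015,.2535],g['R'][:,0])
s=read_state();c=camera('wrist');t=camera('top')
cv2.imwrite('pics/w1.png',c['pixels'])
# project expected grip top into wrist image
R=Ro.from_rotvec(s['tcp_rot']).as_matrix();T=c['tool_from_camera']
o=g['o']
for dx,dy in((.011,.025),(.011,-.025),(-.011,-.025),(-.011,.025),(0,0)):
    X=np.append(np.array([.5945,.1015])+g['R']@[dx,dy],.2735)
    p=np.linalg.inv(T)@np.append(R.T@(X-s['position']),1);q=c['mtx']@p[:3];print((q[:2]/q[2]).round(0))
E
```

```text
t 2.3 pos [0.5968 0.0957 0.357 ] tilt [ 0.0012 -0.0045 -1.    ] turn -0.53 shift cm [ 0.67 -0.12 10.35] F [-0.4  -0.41 -0.52] w 0.0855 gf 0.0
[264. 165.]
[264. 229.]
[235. 229.]
[234. 165.]
[249. 198.]
```

View pics/w1.png

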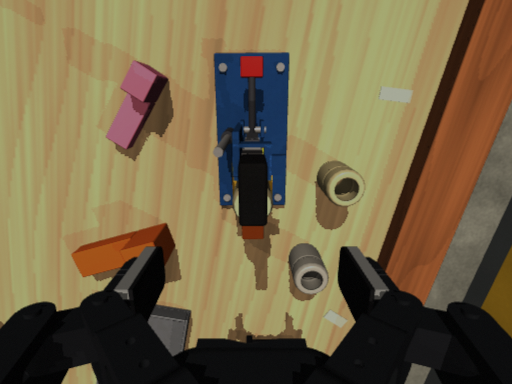

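The wrist view shows the grip top at about (253,193), against a predicted (249,198). I'll correct by a few mm, descend partway and measure again closer in.

Call:
servo_tool:
  commands: "0.4 0 2 0 0 0 -1;0 0 2 0 0 0 -1;0 0 1 0 0 0 -1;0 0 0 0 0 0 -1;0 0 0 0 0 0 -1"

```text
time: 2.9
position: [0.5937, 0.108, 0.3079]
tcp_rot: [1.992, 2.429, 0.001]
wrist_force: [-0.4, -0.5, -0.3]
grip_width: 0.0854
grasp_force: 0.0
```

```bash
python3 - <<'E'
from h import *
g=np.load('geo.npz');plan([.5945,.1015,.2535],g['R'][:,0])
s=read_state();c=camera('wrist')
im=c['pixels'];cv2.imwrite('pics/w2.png',cv2.resize(im[60:320,150:360],None,fx=2.2,fy=2.2))
R=Ro.from_rotvec(s['tcp_rot']).as_matrix();T=c['tool_from_camera']
v=im.max(2)
for r in(150,165,180,195,210,225,240,255):
    row=v[r,200:300].astype(int);i=np.where(row<35)[0];print(r,(i.min()+200,i.max()+200,len(i)) if len(i) else None)
for dx,dy in((.011,.025),(.011,-.025),(-.011,-.025),(-.011,.025),(0,0)):
    X=np.append(np.array([.5945,.1015])+g['R']@[dx,dy],.2735)
    p=np.linalg.inv(T)@np.append(R.T@(X-s['position']),1);q=c['mtx']@p[:3];print((q[:2]/q[2]).round(0))
E
```

```text
t 2.9 pos [0.5937 0.108  0.3079] tilt [ 6.e-04  3.e-04 -1.e+00] turn 0.14 shift cm [-0.66 -0.05  5.44] F [-0.43 -0.47 -0.26] w 0.0854 gf 0.0
150 (np.int64(239), np.int64(241), 3)
165 (np.int64(223), np.int64(225), 3)
180 (np.int64(229), np.int64(239), 2)
195 (np.int64(238), np.int64(270), 33)
210 (np.int64(236), np.int64(272), 37)
225 (np.int64(237), np.int64(272), 36)
240 (np.int64(237), np.int64(271), 35)
255 (np.int64(237), np.int64(271), 35)
[269. 205.]
[267. 280.]
[232. 280.]
[231. 205.]
[250. 244.]
```

View pics/w2.png

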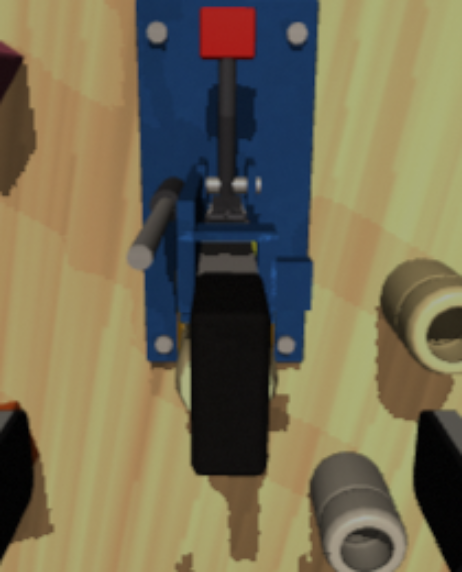

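The grip sits centred between the fingers (col 254 against finger mid 253) with its front edge at row 274, so x and y agree within 3 mm. I'll descend and grip.

Call:
servo_tool:
  commands: "-0.4 0.05 1.4 0 0 0 -1;0 0 2 0 0 0 -1;0 0 2 0 0 0 -1;0 0 0 0 0 0 -1;0 0 0 0 0 0 -0.3;0 0 0 0 0 0 0"
  grip_force: 60

```text
time: 3.55
position: [0.5957, 0.1034, 0.2544]
tcp_rot: [1.993, 2.427, 0.003]
wrist_force: [-0.6, 0.7, -0.8]
grip_width: 0.0588
grasp_force: 0.0
```

Call:
servo_tool:
  commands: "0 0 0 0 0 0 0.3;0 0 0 0 0 0 0.6;0 0 0 0 0 0 1;0 0 0 0 0 0 1;0 0 0 0 0 0 1"

```text
time: 4.05
position: [0.5964, 0.1038, 0.2543]
tcp_rot: [1.992, 2.426, 0.005]
wrist_force: [5.5, 1.7, 1.0]
grip_width: 0.0209
grasp_force: 61.7
```

Call:
servo_tool:
  commands: "0 0.1 0 0 0 0 1;0 0 0 0 0 0 1"

```text
time: 4.25
position: [0.5965, 0.1038, 0.2543]
tcp_rot: [1.993, 2.428, 0.002]
wrist_force: [0.8, 0.9, 5.3]
grip_width: 0.0212
grasp_force: 62.2
```

Call:
servo_tool:
  commands: "0 0 -0.2 0 0 0 1;0 0 -0.2 0 0 0 1;0 0 -0.2 0 0 0 1;0 0 0 0 0 0 1"

```text
time: 4.65
position: [0.5964, 0.1038, 0.2575]
tcp_rot: [1.993, 2.427, -0.0]
wrist_force: [7.8, 1.1, -10.9]
grip_width: 0.0211
grasp_force: 60.1
```

Call:
servo_tool:
  commands: "0 0 -0.2 0 0 0 1;0 0 -0.2 0 0 0 1;0 0 0 0 0 0 1"

```text
time: 4.95
position: [0.5964, 0.1038, 0.262]
tcp_rot: [1.993, 2.427, 0.0]
wrist_force: [6.8, 0.7, -7.7]
grip_width: 0.0211
grasp_force: 60.7
```

Call:
servo_tool:
  commands: "0 0 -0.2 0 0 0 1;0 0 -0.1 0 0 0 1;0 0 0 0 0 0 1"

```text
time: 5.25
position: [0.5964, 0.1038, 0.2651]
tcp_rot: [1.993, 2.427, 0.0]
wrist_force: [6.4, 0.5, -7.0]
grip_width: 0.0216
grasp_force: 60.8
```

Call:
servo_tool:
  commands: "0 0 -0.2 0 0 0 1;0 0 -0.1 0 0 0 1;0 0 0 0 0 0 1"

```text
time: 5.55
position: [0.5964, 0.1038, 0.2679]
tcp_rot: [1.993, 2.427, 0.0]
wrist_force: [7.9, 0.7, -7.4]
grip_width: 0.0209
grasp_force: 60.5
```

Call:
servo_tool:
  commands: "0 0 -0.2 0 0 0 1;0 0 -0.1 0 0 0 1;0 0 0 0 0 0 1"

```text
time: 5.85
position: [0.5964, 0.1038, 0.2705]
tcp_rot: [1.993, 2.427, -0.0]
wrist_force: [7.8, 1.3, -10.8]
grip_width: 0.0209
grasp_force: 60.1
```

Call:
servo_tool:
  commands: "0 0 -0.2 0 0 0 1;0 0 -0.2 0 0 0 1;0 0 -0.1 0 0 0 1;0 0 0 0 0 0 1"

```text
time: 6.25
position: [0.5964, 0.1038, 0.2753]
tcp_rot: [1.993, 2.427, -0.0]
wrist_force: [7.9, 1.1, -12.0]
grip_width: 0.0214
grasp_force: 59.9
```

Call:
servo_tool:
  commands: "0 0 -0.1 0 0 0 1;0 0 0 0 0 0 1"

```text
time: 6.45
position: [0.5964, 0.1038, 0.2763]
tcp_rot: [1.993, 2.427, -0.001]
wrist_force: [8.1, 0.7, -11.9]
grip_width: 0.0214
grasp_force: 59.9
```

Call:
servo_tool:
  commands: "0 0 -0.1 0 0 0 1;0 0 0 0 0 0 1"

```text
time: 6.65
position: [0.5964, 0.1038, 0.2772]
tcp_rot: [1.993, 2.427, -0.001]
wrist_force: [8.8, 1.3, -12.7]
grip_width: 0.021
grasp_force: 59.9
```

Call:
servo_tool:
  commands: "0 0 -0.1 0 0 0 1;0 0 0 0 0 0 1"

```text
time: 6.85
position: [0.5964, 0.1038, 0.2781]
tcp_rot: [1.993, 2.427, -0.001]
wrist_force: [8.2, -0.7, -11.1]
grip_width: 0.0212
grasp_force: 59.9
```

Call:
servo_tool:
  commands: "0 0 -0.1 0 0 0 1;0 0 0 0 0 0 1"

```text
time: 7.05
position: [0.5964, 0.1038, 0.2792]
tcp_rot: [1.993, 2.427, -0.001]
wrist_force: [9.0, 1.2, -11.3]
grip_width: 0.0213
grasp_force: 60.0
```

Call:
servo_tool:
  commands: "0 0 -0.1 0 0 0 1;0 0 0 0 0 0 1"

```text
time: 7.25
position: [0.5964, 0.1038, 0.2805]
tcp_rot: [1.993, 2.427, -0.0]
wrist_force: [8.6, 0.3, -9.1]
grip_width: 0.021
grasp_force: 60.3
```

Call:
servo_tool:
  commands: "0 0 -0.1 0 0 0 1;0 0 0 0 0 0 1"

```text
time: 7.45
position: [0.5964, 0.1038, 0.2817]
tcp_rot: [1.993, 2.427, -0.0]
wrist_force: [7.0, 1.1, -8.6]
grip_width: 0.0213
grasp_force: 60.6
```

Call:
servo_tool:
  commands: "0 0 -0.1 0 0 0 1;0 0 0 0 0 0 1"

```text
time: 7.65
position: [0.5964, 0.1038, 0.2832]
tcp_rot: [1.993, 2.427, 0.0]
wrist_force: [7.1, 1.0, -7.0]
grip_width: 0.0213
grasp_force: 60.8
```

The force fell, so a tooth has passed. I'll lower to find the hang height.

Call:
servo_tool:
  commands: "0 0 0.2 0 0 0 1;0 0 0 0 0 0 1"

```text
time: 7.85
position: [0.5964, 0.1038, 0.2824]
tcp_rot: [1.993, 2.427, 0.001]
wrist_force: [4.9, 0.8, -0.0]
grip_width: 0.0214
grasp_force: 61.7
```

Call:
servo_tool:
  commands: "0 0 0.2 0 0 0 1;0 0 0 0 0 0 1"

```text
time: 8.05
position: [0.5965, 0.1038, 0.2822]
tcp_rot: [1.993, 2.428, 0.003]
wrist_force: [0.4, 0.6, 9.2]
grip_width: 0.0214
grasp_force: 63.0
```

Call:
servo_tool:
  commands: "0 0 0.1 0 0 0 1;0 0 0 0 0 0 1"

```text
time: 8.25
position: [0.5965, 0.1038, 0.2821]
tcp_rot: [1.993, 2.428, 0.004]
wrist_force: [-1.5, 1.1, 13.7]
grip_width: 0.0211
grasp_force: 63.6
```

Call:
servo_tool:
  commands: "0 0 0.1 0 0 0 1;0 0 0 0 0 0 1"

```text
time: 8.45
position: [0.5965, 0.1038, 0.282]
tcp_rot: [1.993, 2.428, 0.005]
wrist_force: [-2.7, 0.9, 18.7]
grip_width: 0.0214
grasp_force: 64.3
```

The rail hangs at TCP z 0.2822, so the last tooth is at about 0.3022. Pawl drop-in is at 0.3032, buffer contact at 0.3027 and ramming above 0.3052. I'll approach in fine steps.

Call:
servo_tool:
  commands: "0 0 -0.3 0 0 0 1;0 0 -0.3 0 0 0 1;0 0 -0.3 0 0 0 1;0 0 -0.3 0 0 0 1;0 0 -0.3 0 0 0 1;0 0 -0.3 0 0 0 1;0 0 -0.3 0 0 0 1;0 0 0 0 0 0 1"

```text
time: 9.25
position: [0.5964, 0.1038, 0.2972]
tcp_rot: [1.993, 2.427, -0.001]
wrist_force: [9.5, 0.7, -10.8]
grip_width: 0.0211
grasp_force: 60.2
```

Call:
servo_tool:
  commands: "0 0 -0.2 0 0 0 1;0 0 0 0 0 0 1"

```text
time: 9.45
position: [0.5964, 0.1038, 0.2991]
tcp_rot: [1.993, 2.427, -0.001]
wrist_force: [9.4, 1.3, -11.7]
grip_width: 0.0208
grasp_force: 60.2
```

Call:
servo_tool:
  commands: "0 0 -0.15 0 0 0 1;0 0 0 0 0 0 1"

```text
time: 9.65
position: [0.5964, 0.1037, 0.3008]
tcp_rot: [1.993, 2.427, -0.001]
wrist_force: [9.2, 1.4, -11.1]
grip_width: 0.0208
grasp_force: 60.5
```

Call:
servo_tool:
  commands: "0 0 -0.1 0 0 0 1;0 0 0 0 0 0 1"

```text
time: 9.85
position: [0.5964, 0.1038, 0.3021]
tcp_rot: [1.993, 2.427, -0.0]
wrist_force: [8.5, 0.8, -7.6]
grip_width: 0.0209
grasp_force: 60.7
```

Call:
servo_tool:
  commands: "0 0 -0.1 0 0 0 1;0 0 0 0 0 0 1"

```text
time: 10.05
position: [0.5964, 0.1038, 0.3033]
tcp_rot: [1.993, 2.427, -0.0]
wrist_force: [7.2, 0.9, -7.1]
grip_width: 0.0215
grasp_force: 60.8
```

Call:
servo_tool:
  commands: "0 0 -0.1 0 0 0 1;0 0 0 0 0 0 1"

```text
time: 10.25
position: [0.5964, 0.1038, 0.3039]
tcp_rot: [1.993, 2.427, -0.0]
wrist_force: [8.7, 1.4, -9.6]
grip_width: 0.0211
grasp_force: 60.4
```

Call:
servo_tool:
  commands: "0 0 -0.15 0 0 0 1;0 0 0 0 0 0 1"

```text
time: 10.45
position: [0.5964, 0.1038, 0.3047]
tcp_rot: [1.993, 2.427, -0.001]
wrist_force: [9.8, 1.2, -12.8]
grip_width: 0.0213
grasp_force: 59.9
```

The buffer is pressed about 1 mm, past the drop-in. I'll lower onto the pawl.

Call:
servo_tool:
  commands: "0 0 0.2 0 0 0 1;0 0 0 0 0 0 1;0 0 0.15 0 0 0 1;0 0 0 0 0 0 1"

```text
time: 10.85
position: [0.5964, 0.1038, 0.3026]
tcp_rot: [1.993, 2.427, 0.0]
wrist_force: [7.0, 0.3, -5.9]
grip_width: 0.0213
grasp_force: 61.2
```

Call:
servo_tool:
  commands: "0 0 0.15 0 0 0 1;0 0 0 0 0 0 1"

```text
time: 11.05
position: [0.5964, 0.1038, 0.3024]
tcp_rot: [1.993, 2.427, 0.001]
wrist_force: [5.6, 0.6, -0.3]
grip_width: 0.0215
grasp_force: 61.9
```

Call:
servo_tool:
  commands: "0 0 0.15 0 0 0 1;0 0 0 0 0 0 1"

```text
time: 11.25
position: [0.5965, 0.1038, 0.3022]
tcp_rot: [1.993, 2.428, 0.003]
wrist_force: [2.5, 0.8, 6.3]
grip_width: 0.0213
grasp_force: 62.9
```

Call:
servo_tool:
  commands: "0 0 -0.15 0 0 0 1;0 0 0 0 0 0 0.4;0 0 0 0 0 0 -0.4;0 0 0 0 0 0 -0.4;0 0 -2 0 0 0 -0.4;0 0 -2.5 0 0 0 -0.4;0 0 -2.5 0 0 0 -0.4;0 0 0 0 0 0 -0.4"

```text
time: 12.05
position: [0.5971, 0.1035, 0.3757]
tcp_rot: [1.991, 2.426, 0.007]
wrist_force: [0.3, -0.6, 0.4]
grip_width: 0.0597
grasp_force: 0.0
```

```bash
python3 - <<'E'
from h import *
g=np.load('geo.npz');plan([.6223,-.0273,.12],g['R'][:,0])
t=pickle.load(open('c0.pkl','rb'))['top']
print('roller b',ray(t,(288,144),.08),'a',ray(t,(234,138),.08))
E
```

```text
t 12.05 pos [0.5971 0.1035 0.3757] tilt [ 0.0051  0.0016 -1.    ] turn 0.08 shift cm [-13.34  -0.2   25.56] F [ 0.27 -0.58  0.36] w 0.0597 gf 0.0
roller b [ 0.72552258 -0.07783143  0.08      ] a [0.73921945 0.07500552 0.08      ]
```

Call:
servo_tool:
  commands: "-4.4 0 0 0 0 0 -0.4;-4.5 -0.1 0 0 0 0 -0.4;-4.4 -0.1 0 0 0 0 -0.4;0 0 4.2 0 0 0 -0.4;0 0 4.2 0 0 0 -0.4;0 0 4.2 0 0 0 -0.4;0 0 4.2 0 0 0 -0.4;0 0 4.2 0 0 0 -0.4;0 0 2.5 0 0 0 -0.4;0 0 0 0 0 0 -0.4"

```text
time: 13.05
position: [0.6161, -0.0269, 0.1325]
tcp_rot: [-1.989, -2.423, 0.01]
wrist_force: [-0.9, -0.1, 0.2]
grip_width: 0.0599
grasp_force: 0.0
```

```bash
python3 - <<'E'
from h import *
g=np.load('geo.npz');plan([.6223,-.0273,.028],g['R'][:,0])
s=read_state();c=camera('wrist')
im=c['pixels'];cv2.imwrite('pics/w3.png',im)
R=Ro.from_rotvec(s['tcp_rot']).as_matrix();T=c['tool_from_camera']
for x,y in((.018,-.15),(-.018,-.15),(.018,-.10),(-.018,-.10)):
    X=np.append(np.array([.5967,.1023])+g['R']@[x,y],.038)
    p=np.linalg.inv(T)@np.append(R.T@(X-s['position']),1);q=c['mtx']@p[:3];print((q[:2]/q[2]).round(0))
E
```

```text
t 13.05 pos [ 0.6161 -0.0269  0.1325] tilt [-9.8e-03 -6.0e-04 -1.0e+00] turn 0.08 shift cm [-0.17  0.7  10.44] F [-0.94 -0.09  0.17] w 0.0599 gf 0.0
[282. 225.]
[237. 225.]
[284. 164.]
[236. 164.]
```

View pics/w3.png

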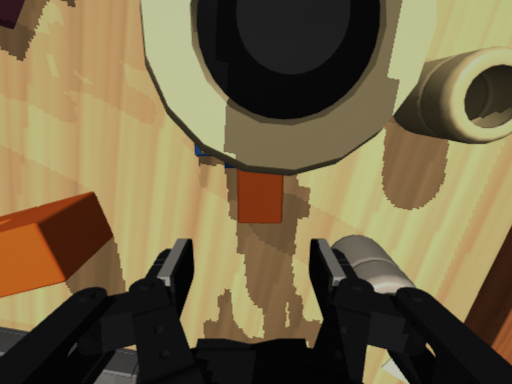

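The block tab spans cols 238–284 and ends at row 222, matching the prediction (237–282, 225) within 2 mm. I'll descend and grip it.

Call:
servo_tool:
  commands: "0 0.75 2.4 0 0 0 -0.4;0 0 3 0 0 0 -0.4;0 0 3 0 0 0 -0.4;0 0 0 0 0 0 -0.4;0 0 0 0 0 0 -0.4"

```text
time: 13.6
position: [0.6281, -0.0259, 0.0549]
tcp_rot: [1.993, 2.427, 0.001]
wrist_force: [-0.5, -0.1, -0.4]
grip_width: 0.0598
grasp_force: 0.0
```

```bash
python3 - <<'E'
from h import *
g=np.load('geo.npz');plan([.6223,-.0265,.028],g['R'][:,0])
E
```

```text
t 13.6 pos [ 0.6281 -0.0259  0.0549] tilt [ 1.6e-03 -2.0e-04 -1.0e+00] turn 0.08 shift cm [ 0.06 -0.59  2.69] F [-0.53 -0.13 -0.35] w 0.0598 gf 0.0
```

Call:
servo_tool:
  commands: "0.05 -0.6 0 0 0 0 -0.4;0 0 1.4 0 0 0 -0.4;0 0 1.3 0 0 0 -0.4;0 0 0 0 0 0 -0.4;0 0 0 0 0 0 0;0 0 0 0 0 0 0.4;0 0 0 0 0 0 1;0 0 0 0 0 0 1;0 0 0 0 0 0 1"
  grip_force: 40

```text
time: 14.5
position: [0.6214, -0.0264, 0.0265]
tcp_rot: [1.993, 2.428, 0.0]
wrist_force: [0.1, 0.1, -0.9]
grip_width: 0.0354
grasp_force: 42.2
```

Call:
servo_tool:
  commands: "-1 0 0 0 0 0 1;-1 0 0 0 0 0 1;-1.5 0 0 0 0 0 1;-1.5 0 0 0 0 0 1;0 0 0 0 0 0 1"

```text
time: 15.0
position: [0.6313, -0.0805, 0.0266]
tcp_rot: [1.998, 2.421, -0.002]
wrist_force: [-0.5, -1.8, 0.0]
grip_width: 0.0356
grasp_force: 42.2
```

Call:
servo_tool:
  commands: "-1.5 0 0 0 0 0 1;-1.5 0 0 0 0 0 1;-1.5 0 0 0 0 0 1;-1.5 0 0 0 0 0 1;0 0 0 0 0 0 1"

```text
time: 15.5
position: [0.6426, -0.1388, 0.0264]
tcp_rot: [1.997, 2.422, -0.003]
wrist_force: [0.8, 0.2, -1.9]
grip_width: 0.0356
grasp_force: 42.1
```

```bash
python3 - <<'E'
from h import *
# block mid at tray centre: grip point = 42.5 mm (+~1) behind the mid, block y = +world y
plan([.4583,-.3289-.043,.15],[1,0])
E
```

```text
t 15.5 pos [ 0.6426 -0.1388  0.0264] tilt [ 5.0e-04 -2.8e-03 -1.0e+00] turn 10.99 shift cm [-23.34 -18.42 -12.3 ] F [ 0.76  0.24 -1.91] w 0.0356 gf 42.072452902793884
```

Call:
servo_tool:
  commands: "0 0 -2 0 0 0 1;0 0 -3 0 0 0 1;0 0 -3 0 0 0 1;0 0 -2 0 0 5.5 1;0 0 -2 0 0 5.5 1;-3.8 -3 0 0 0 0 1;-3.9 -3.1 0 0 0 0 1;-3.9 -3.1 0 0 0 0 1;-3.9 -3.1 0 0 0 0 1;-3.9 -3.1 0 0 0 0 1"

```text
time: 16.5
position: [0.4882, -0.3296, 0.1463]
tcp_rot: [-2.216, -2.227, -0.001]
wrist_force: [0.6, -1.1, -1.7]
grip_width: 0.0351
grasp_force: 42.1
```

Call:
servo_tool:
  commands: "-3.9 -3.1 0 0 0 0 1;0 0 0 0 0 0 1;0 0 0 0 0 0 1;0 0 0 0 0 0 1"

```text
time: 16.9
position: [0.4596, -0.3666, 0.146]
tcp_rot: [-2.214, -2.228, -0.002]
wrist_force: [0.2, 0.5, -1.8]
grip_width: 0.0356
grasp_force: 42.1
```

```bash
python3 - <<'E'
from h import *
plan([.4583,-.3719,.0215],[1,0])
im=np.vstack([camera('side')['pixels'][100:384],camera('top')['pixels'][120:320]]);cv2.imwrite('pics/chk.png',im)
E
```

```text
t 16.9 pos [ 0.4596 -0.3666  0.146 ] tilt [ 3.0e-04  1.2e-03 -1.0e+00] turn 0.35 shift cm [-0.55 -0.14 12.45] F [ 0.23  0.52 -1.81] w 0.0356 gf 42.11954891681671
```

View pics/chk.png

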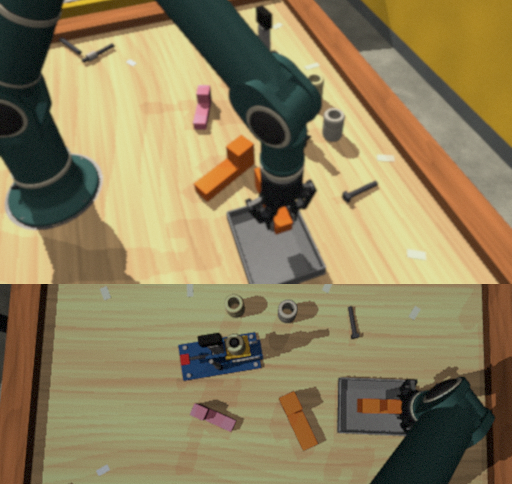

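The top view shows the block over the tray, clear of its walls, and the rail still up. I'll lower it.

Call:
servo_tool:
  commands: "-0.2 -0.1 3 0 0 0 1;-0.2 0 4 0 0 0 1;0 0 3 0 0 0 1;0 0 1.5 0 0 0 1;0 0 0.6 0 0 0 1;0 0 0 0 0 0 1"

```text
time: 17.6
position: [0.4581, -0.3717, 0.0252]
tcp_rot: [-2.216, -2.227, 0.0]
wrist_force: [0.1, -0.0, -1.3]
grip_width: 0.0356
grasp_force: 42.0
```

Call:
servo_tool:
  commands: "0 0 0.2 0 0 0 1;0 0 0.1 0 0 0 1;0 0 0 0 0 0 1"

```text
time: 17.9
position: [0.4582, -0.3723, 0.0232]
tcp_rot: [2.216, 2.225, 0.001]
wrist_force: [0.9, 0.3, -1.2]
grip_width: 0.0353
grasp_force: 42.0
```

Call:
servo_tool:
  commands: "0 0 0.2 0 0 0 1;0 0 0.1 0 0 0 1;0 0 0 0 0 0 1"

```text
time: 18.2
position: [0.4578, -0.372, 0.0194]
tcp_rot: [2.217, 2.226, 0.0]
wrist_force: [0.0, 0.1, -0.1]
grip_width: 0.035
grasp_force: 42.2
```

Call:
servo_tool:
  commands: "0 0 0.1 0 0 0 1;0 0 0 0 0 0 1"

```text
time: 18.4
position: [0.4578, -0.372, 0.0194]
tcp_rot: [-2.217, -2.226, -0.001]
wrist_force: [-2.2, 1.5, 9.0]
grip_width: 0.0353
grasp_force: 43.3
```

Call:
servo_tool:
  commands: "0 0 -0.1 0 0 0 1;0 0 0 0 0 0 0.2;0 0 0 0 0 0 -0.3;0 0 0 0 0 0 -0.3;0 0 -2 0 0 0 -0.3;0 0 -4 0 0 0 -0.3;0 0 -4 0 0 0 -0.3;0 0 -4 0 0 0 -0.3;0 0 -4 0 0 0 0.5;0 0 -4 0 0 0 1"

```text
time: 19.4
position: [0.4574, -0.3719, 0.2409]
tcp_rot: [-2.217, -2.226, -0.0]
wrist_force: [0.3, -0.3, 0.8]
grip_width: 0.0274
grasp_force: 0.0
```

```bash
python3 - <<'E'
from h import *
g=np.load('geo.npz')
P=np.array([.5967,.1023])+g['R']@[0,.112];print(P)
plan(np.append(P,.25),g['R'][:,0])
E
```

```text
[0.57503665 0.21218494]
t 19.4 pos [ 0.4574 -0.3719  0.2409] tilt [-0.e+00  1.e-04 -1.e+00] turn -10.93 shift cm [55.03 22.84 -0.9 ] F [ 0.3  -0.33  0.81] w 0.0274 gf 0.0
```

Call:
servo_tool:
  commands: "0 0 -4 0 0 -5.5 1;0 0 -4 0 0 -5.4 1;0 0 -4 0 0 0 1;0 0 -4 0 0 0 1;3.9 1.6 0 0 0 0 1;3.9 1.6 0 0 0 0 1;3.9 1.6 0 0 0 0 1;3.9 1.6 0 0 0 0 1;3.9 1.6 0 0 0 0 1;3.9 1.6 0 0 0 0 1"

```text
time: 20.4
position: [0.5065, -0.1222, 0.3994]
tcp_rot: [1.995, 2.426, 0.001]
wrist_force: [2.0, -0.7, -0.1]
grip_width: 0.0001
grasp_force: 0.0
```

Call:
servo_tool:
  commands: "3.9 1.6 0 0 0 0 1;3.9 1.6 0 0 0 0 1;3.9 1.6 0 0 0 0 1;3.9 1.6 0 0 0 0 1;3.9 1.6 0 0 0 0 1;3.9 1.7 0 0 0 0 1;3.9 1.7 0 0 0 0 1;3.9 1.7 0 0 0 0 1;0 0 0 0 0 0 1;0 0 0 0 0 0 1"

```text
time: 21.4
position: [0.5746, 0.2084, 0.3985]
tcp_rot: [-1.993, -2.428, 0.002]
wrist_force: [0.8, -0.6, 0.1]
grip_width: -0.0
grasp_force: 0.0
```

```bash
python3 - <<'E'
from h import *
g=np.load('geo.npz')
plan([.575,.2122,.09],g['R'][:,0])
s=read_state();c=camera('wrist');T=c['tool_from_camera'];R=Ro.from_rotvec(s['tcp_rot']).as_matrix()
im=c['pixels'];r=mask(im,(0,170,80),(4,255,255))|mask(im,(174,170,80),(180,255,255))
for b in blobs(r,100):
    d=R@T[:3,:3]@np.linalg.inv(c['mtx'])@np.append(b[0],1);o=s['position']+R@T[:3,3];print(b,o+d*(.067-o[2])/d[2])
t=camera('top');i=t['pixels'];o=mask(i,(5,150,80),(16,255,255));o[:200]=0;o[:,:325]=0;o[285:]=0;o[:,425:]=0
for b in blobs(o,100):print('block',b,ray(t,b[0],.03),'width hint')
cv2.imwrite('pics/chk2.png',i)
E
```

```text
t 21.4 pos [0.5746 0.2084 0.3985] tilt [-0.0012 -0.0011 -1.    ] turn 0.1 shift cm [ 0.39  0.15 30.85] F [ 0.83 -0.55  0.11] w -0.0 gf 0.0
([252.1, 150.5], [243, 143, 19, 16, 302]) [0.57526641 0.21193172 0.067     ]
block ([372.0, 241.7], [350, 235, 45, 14, 557]) [ 0.45873566 -0.32575336  0.03      ] width hint
```

The red pad is at (0.575, 0.212), matching the prediction, and the block lies in the tray. I'll descend to just above the pad.

Call:
servo_tool:
  commands: "0.35 0.05 4 0 0 0 1;0 0 4.5 0 0 0 1;0 0 4.5 0 0 0 1;0 0 4.5 0 0 0 1;0 0 4.5 0 0 0 1;0 0 4 0 0 0 1;0 0 3 0 0 0 1;0 0 1.5 0 0 0 1;0 0 0 0 0 0 1;0 0 0 0 0 0 1"

```text
time: 22.5
position: [0.5759, 0.2107, 0.0957]
tcp_rot: [1.996, 2.424, 0.003]
wrist_force: [0.1, 0.5, 0.4]
grip_width: 0.0001
grasp_force: 0.0
```

Call:
servo_tool:
  commands: "0 0 0.4 0 0 0 1;0 0 0.3 0 0 0 1;0 0 0 0 0 0 1"

```text
time: 22.8
position: [0.5749, 0.2112, 0.0878]
tcp_rot: [1.995, 2.426, 0.001]
wrist_force: [-0.1, 0.8, 0.8]
grip_width: -0.0001
grasp_force: 0.0
```

Call:
servo_tool:
  commands: "0 0 0.3 0 0 0 1;0 0 0.3 0 0 0 1;0 0 0 0 0 0 1"

```text
time: 23.1
position: [0.5748, 0.2112, 0.0812]
tcp_rot: [1.995, 2.427, 0.0]
wrist_force: [0.2, -0.8, 0.4]
grip_width: -0.0002
grasp_force: 0.0
```

Call:
servo_tool:
  commands: "0 0 0.2 0 0 0 1;0 0 0.2 0 0 0 1;0 0 0 0 0 0 1"

```text
time: 23.4
position: [0.5747, 0.212, 0.0777]
tcp_rot: [-1.994, -2.427, -0.002]
wrist_force: [-0.8, 2.7, 3.8]
grip_width: -0.0005
grasp_force: 1.9
```

Call:
servo_tool:
  commands: "0 0 0.2 0 0 0 1;0 0 0.1 0 0 0 1;0 0 0 0 0 0 1"

```text
time: 23.7
position: [0.5747, 0.212, 0.0744]
tcp_rot: [-1.994, -2.427, -0.002]
wrist_force: [0.2, 3.5, 2.5]
grip_width: -0.0002
grasp_force: 1.7
```

Call:
servo_tool:
  commands: "0 0 0.2 0 0 0 1;0 0 0.1 0 0 0 1;0 0 0 0 0 0 1"

```text
time: 24.0
position: [0.575, 0.2115, 0.0713]
tcp_rot: [1.995, 2.427, 0.001]
wrist_force: [0.4, 3.4, 3.6]
grip_width: 0.0
grasp_force: 2.0
```

Call:
servo_tool:
  commands: "0 0 0.1 0 0 0 1;0 0 0 0 0 0 1"

```text
time: 24.2
position: [0.5749, 0.2114, 0.0703]
tcp_rot: [1.995, 2.427, 0.001]
wrist_force: [-0.1, 3.4, 3.1]
grip_width: -0.0002
grasp_force: 2.1
```

Call:
servo_tool:
  commands: "0 0 0.05 0 0 0 1;0 0 0 0 0 0 1;0 0 0 0 0 0 1;0 0 0 0 0 0 1;0 0 0 0 0 0 1;0 0 0 0 0 0 1;0 0 0 0 0 0 1;0 0 0 0 0 0 1;0 0 0 0 0 0 1;0 0 0 0 0 0 1"

```text
time: 25.2
position: [0.5749, 0.211, 0.0698]
tcp_rot: [1.995, 2.426, 0.0]
wrist_force: [0.1, 3.0, 3.6]
grip_width: 0.0001
grasp_force: 2.3
```

Call:
servo_tool:
  commands: "0 0 0 0 0 0 1;0 0 0 0 0 0 1;0 0 0 0 0 0 1;0 0 0 0 0 0 1;0 0 0 0 0 0 1;0 0 0 0 0 0 1;0 0 0 0 0 0 1;0 0 0 0 0 0 1;0 0 0 0 0 0 1;0 0 0 0 0 0 1"

```text
time: 26.2
position: [0.5748, 0.2111, 0.0698]
tcp_rot: [1.995, 2.426, 0.0]
wrist_force: [2.3, 3.1, 3.9]
grip_width: -0.0001
grasp_force: 2.3
```

```bash
python3 - <<'E'
from h import *
s=camera('side');t=camera('top')
P=np.array([.5965,.1025])
for j in(0,.0245,.072):print(j,proj(s,np.append(P,.249+j)),'toe roller top',proj(s,np.append(P+np.load('geo.npz')['R']@[0,-.046],.141+j)))
f=lambda i,x,y,w,h,k:cv2.resize(i[y:y+h,x:x+w],None,fx=k,fy=k,interpolation=cv2.INTER_CUBIC)
cv2.imwrite('pics/chk3.png',np.hstack([f(s['pixels'],210,90,100,150,4),f(t['pixels'],320,190,100,150,4)]))
E
```

```text
0 [263.96093404 134.23174531] toe roller top [273.34082737 176.02681914]
0.0245 [263.83089463 126.23383667] toe roller top [273.34394728 168.88861163]
0.072 [263.5679518 110.0618711] toe roller top [273.35024621 154.47690178]
```

View pics/chk3.png

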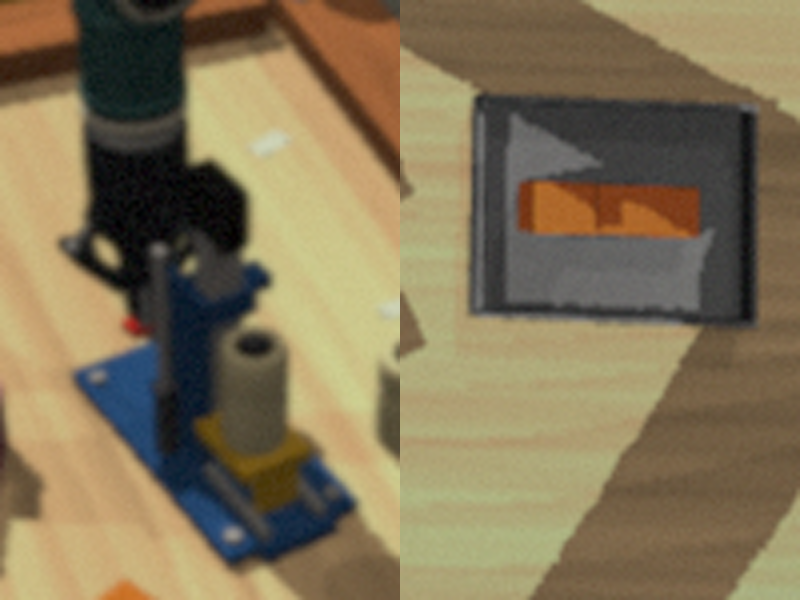

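The side crop puts the toe roller's top at (274.5,175.8), against 176.0 predicted for the bottom, so the rail is fully down. The block lies flat in the tray. I'll release the pad and retract.

Call:
servo_tool:
  commands: "0 0 0 0 0 0 1;0 0 0 0 0 0 1;0 0 -0.4 0 0 0 1;0 0 -0.6 0 0 0 1;0 0 -1.5 0 0 0 1;0 0 -4 0 0 0 1;0 0 -4 0 0 0 1;0 0 -4 0 0 0 1;0 0 0 0 0 0 1;0 0 0 0 0 0 1"

```text
time: 27.3
position: [0.5746, 0.2105, 0.2161]
tcp_rot: [1.996, 2.426, 0.001]
wrist_force: [-0.4, -0.1, -1.2]
grip_width: -0.0002
grasp_force: 0.0
```

```bash
python3 -c "
from workcell import *
s=read_state();print(s['time'],s['position'],s['wrist_force']);print(hand_in())"
```

```text
27.3 [0.57456079 0.2105286  0.21611498] [-0.35146183 -0.10093263 -1.15065247]
the job is handed in; nothing more can be done
None
```

The job is handed in at 27.3 s, with no verdict shown: the rail hung on its last tooth with the buffer pressed only about 1 mm, the block now lies in the grey tray, the pawl was cleared at about 5 N, and the rail is at the bottom.

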